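Lock the hinge collar, release both catches and hold the magazine's gate wide

TASK

Get the board magazine open for the colleague who is coming to take the boards out. First turn the lock collar on top of the hinge round to its red locked mark, so that the gate cannot ride up off its pin; then squeeze the red primary catch on the top plate so that the gate springs ajar onto its safety bolt, and after that squeeze the yellow safety bolt on the gate and swing the gate on past its half-way detent until it stands wide open, about square to the magazine's front. The hinge spring pulls the gate back, so finish while still holding it wide open, and leave the tools and parts lying round about where they are.

Things in the scene. Friction and masses are not known exactly. Their poses are not given: they have to be found in the camera images.
- magazine: board magazine: upright rack with open front, 145 x 182 mm on plan, blue side walls, boards inside, aluminium top plate 142 mm above the bench; fixed. Origin under its middle at bench height. Its -x is the front that the gate closes, -y the hinge side, +y the side of the gate's free edge. In this frame, in mm: hinge axis x -71 y -66; primary catch x 0 y 10; safety bolt grip (gate shut) x -98 y 35
- collar_bar (a point): middle of the black thumb bar of the steel lock collar on top of the hinge, on the hinge axis, 163 mm above the bench. The bar is 40 mm long (this point's x), 9 mm thick (y), and stands 154 to 171 mm above the bench: grip it across its thickness. A white line marks its +x end. The plate round the collar, 142 mm high, has a white dot (unlocked) and a red dot (locked)
- collar (a joint): turn of the lock collar, rad, growing clockwise seen from above: 0 = unlocked, white line at the white dot (towards the magazine's +x); 1.2 = locked, white line at the red dot; hard stop at 1.3. Counts as locked above 1.1. Friction (0.06 Nm) keeps it where it is left
- hinge_pin (a joint): how far the gate has ridden up off its hinge seat, m: 0 = seated; up to 0.006 with the collar unlocked, at most 0.002 once it is locked
- catch_1_mid (a point): primary catch on the top plate, axes as the magazine: midway between the outer faces of its fixed black post (-y side) and its red sliding post (+y side), 166 mm above the bench. Posts 9 mm thick (y), 14 mm wide (x), 146 to 182 mm above the bench; 49 mm over their outer faces, 35 fully squeezed (middle then 7 mm nearer the black post). A red arm at 157 mm runs 78 mm to -x, hooking the gate
- catch_1 (a joint): travel of the red post towards the black one, m: 0 = out, its tooth hooked before the keeper on the gate's top rail; 0.014 = fully squeezed; the gate is let go above about 0.009. Spring: 5 N at first, 10 N fully in; it returns when let go
- gate (a joint): gate angle, rad: 0 shut, growing counter-clockwise seen from above as it swings out to the front; stop at 1.65. Let go by the primary catch it springs to about 0.15, where the safety bolt stops it. A roller detent between 0.27 and 1.03 takes up to 4 N at the grip. The hinge spring pulls towards 0.3 with 0.16 Nm/rad; let go when wide, the gate swings back to about 1.0. Wide = above 1.3
- gate_hinge (a point): point on the gate's vertical hinge axis, 172 mm above the bench; fixed on the magazine
- gate_leaf: the gate: aluminium frame with upright steel rods, 135 mm wide, from 32 to 126 mm above the bench, a bracket with the safety bolt's posts on its outer face near the top. Origin on the hinge axis at bench height; y points from hinge to free edge, -x out of its outer face; turns with the gate
- gate_grip (a point): safety bolt's grip on the gate, axes as gate_leaf: midway between the outer faces of its fixed black post (hinge side, -y) and yellow sliding post (+y), 172 mm above the bench, 101 mm along the gate from the hinge axis and 27 out of it. Posts 9 mm thick (y), 14 mm wide (x), free from 127 to 190 mm above the bench; 50 mm over their outer faces, 36 fully squeezed (middle then 7 mm nearer the black)
- catch_2 (a joint): travel of the yellow post towards the black one, m: 0 = safety bolt out, 0.014 = fully squeezed; the bolt is clear of its lip above about 0.008. Same spring as the primary catch, 5 to 10 N
- rf_module: silvery milled module, 48 x 100 x 24 mm, a bystander on the bench; origin under its middle
- heatsink: finned aluminium heatsink, 50 x 60 x 27 mm, a bystander; origin under its middle
- coax_part_2: brass coaxial adapter, 17 x 28 x 15 mm, a bystander; origin under its middle
- torque_wrench: small torque wrench with a blue handle, 19 x 169 x 11 mm, a bystander; origin under its middle
- driver_blue: blue screwdriver, 242 x 29 x 26 mm, a bystander; origin under its middle
- cutters: blue-handled side cutters, 158 x 54 x 12 mm, a bystander; origin under its middle
- pliers_long: red-handled long pliers, 189 x 54 x 12 mm, a bystander; origin under its middle

How it is judged:
By the outcome, as a careful person would: the job done as asked, in the order asked, and still so for the second after the job is handed in, while the arm keeps its last pose, push and grip.
It also fails if it takes over 51 s, if anything falls off the work surface, if the arm or the gripper's body presses on something with over 40 N, if the wrist force passes 120 N, or if a joint passes its speed limit or range.

ROBOT

A 7-joint arm with a two-finger parallel gripper is mounted at the origin on a cart in front of the work surface, level with it; the furniture and walls round the work are solid. World frame = base frame: x ahead of the robot, y to its left, z up, the work surface at z = 0. Lengths are in mm, angles in rad, forces in N, time in s.
With the tool pointing down it reaches from about 425 to 875 mm from the base axis. Payload 8.4 kg.
Tool frame: the origin (TCP) lies at the centre of the arm's flange, where the gripper is bolted on; the fingertips stand 182 mm ahead of it and the grasp point (between the pads) lies 164 mm ahead of it; z points along the fingers, y is the line along which they close (so a half turn about z gives the same grasp; the last joint's range is limited). The gripper opens to 87 mm and grips with 3 to 60 N. Pads are 19 mm wide; open, the fingers measure 117 mm over their backs; the gripper's body (75 mm by 190 mm) begins 51 mm behind the grasp point.
Start: joints at [1.058, 0.333, 0.04, 1.465, -0.013, 1.343, -0.059], TCP at [261.337, -595.127, 404.746] pointing down, gripper open.
Joint ranges: [-2.58, 2.58], [-0.38, 2.09], [-1.3, 1.39], [0.25, 2.4], [-1.5, 4.64], [0.08, 2.09], [-2.65, 2.65]. Speed limits (rad/s): [2.22, 2.22, 2.79, 2.79, 3.14, 3.14, 3.14].

INTERFACE

Orientations are given as a unit quaternion [x, y, z, w].
In Python, from plant import sense, capture, job_done gives the robot as it stands.
- The arm moves only by the tool servo_tool, never from a script. Its argument "rows" is a list of rows, each a list of 2 entries, a list of its own where there are three numbers: the shift along the tool's x, y, z in mm, then the turn about the tool's z in degrees. In form: [[[x, y, z], spin], ...]. A call has 1 to 5 rows; each row shifts and turns the commanded pose from where the row before left it, along the tool's axes as they then stand; what a row does not reach is not made up. A row lasts 1/12 s, in which the tool goes at most 41.7 mm and 7.16 degrees, less where a joint would pass 70% of its speed; a pose out of reach is approached as far as the arm can. A call with a gripper value outside its range is refused whole. "jaw" is the opening, from 0 (shut) to 1 (fully open), set as the call begins (left out, the last holds). The fingers move at their own pace and stop on an object; the grip force is fixed at half the most. Time passes only in rows, so rows that do not move let the fingers close. It gives the time, the measured TCP pose, the force, the opening and the grip force at its end, in the units of the state.
- sense(): the state, without advancing time (a new reading comes with each control period).
- capture(name): name is "scene" or "side" or "wrist"; returns a dict with "image" (384x512x3 uint8, red, green, blue), "mtx" (3x3 intrinsics, pixels), "R" (3x3) and "t" (3): a world point X has camera coordinates R X + t. Camera axes: x right, y down, z forward; pixel columns grow to the right and rows downward; lengths in mm; the calibration is good to about 2 mm. A picture is of the moment at which its call begins. There is no depth.
- job_done(): hands the job in; it is judged then, once.
The state is a dict: "time": time; "qpos": joint angles; "qd": joint speeds; "tau": joint torques, N m; "ee_pos": TCP position; "eef_rot": TCP orientation; "force": force on the tool from outside, world axes, zero at the start; "torque": the same for the moment, N m; "width": finger opening in mm; "grip_force": force on a finger pad.
Only numpy, scipy, OpenCV 4.12 (cv2) and the standard library are available. Lean on these libraries where they do the work, as an engineer would, in place of code of your own. Each camera call takes 0.05 s, during which the arm holds its last target. There are 200 camera calls.

## Working session

There is one attempt and no reset: what is moved stays moved. The work goes in short steps, Python scripts to look and compute and a tool call to move; the robot and the scene stay as the last step left them, time stands still between calls to the robot, and variables do not carry over. Pictures are saved under pics/ and viewed, at most 10 in all, crops included, and the job is handed in when it is done.

Besides the shell and the picture viewer there is one more tool, called after "Emit:" as a command line: name --argument value ..., lists and objects as JSON in quotes. servo_tool: Moves the arm, as the interface text tells. Its arguments: {"type":"object","properties":{"rows":{"type":"array","items":{"type":"array"}},"jaw":{"type":"number"}},"required":["rows"]}

```bash
ls; mkdir -p pics; python3 - <<'E'
from plant import sense,capture
import cv2,pickle
s=sense();print({k:s[k] for k in s})
d={}
for n in("scene","side","wrist"):
    c=capture(n);d[n]=c;cv2.imwrite(f"pics/{n}0.png",c["image"][:,:,::-1])
    print(n,c["t"],-c["R"].T@c["t"],c["mtx"][0,0])
pickle.dump(d,open("d0.pkl","wb"))
E
```

```text
pics
{'time': 0.0, 'qpos': array([ 1.05776761,  0.33389438,  0.0398584 ,  1.46626902, -0.013399  ,
        1.34327652, -0.05846983]), 'qd': array([-0.00026967, -0.00025848, -0.0017023 ,  0.00068213,  0.00168606,
        0.00236034, -0.00125854]), 'tau': array([ 4.32757415e-04, -6.56347775e+01,  1.33575439e+00, -4.03800273e+01,
       -5.96482214e-02,  4.48090606e-02,  1.53084902e-04]), 'ee_pos': array([ 261.30593409, -594.97406391,  403.87060034]), 'eef_rot': array([ 9.78666332e-01,  2.05454580e-01, -2.12524083e-04, -7.61644555e-04]), 'force': array([-0.4126289 , -0.40544853, -1.24107834]), 'torque': array([-0.00095388, -0.00920723,  0.01267411]), 'grip_force': 0.0, 'width': 86.98986209737087}
scene [ 241.56591228  348.59013594 1441.77793341] [-660.64306569  847.71484957 1050.48705642] 459.5952769184064
side [-464.01141417  174.36611099 1389.70507212] [ -344.75038662 -1271.57254932   664.25954518] 425.64920178559635
wrist [-649.12472278  -33.96642446  391.46767542] [ 330.24285766 -564.49256511  384.77443199] 338.8617538070176
```

View pics/scene0.png

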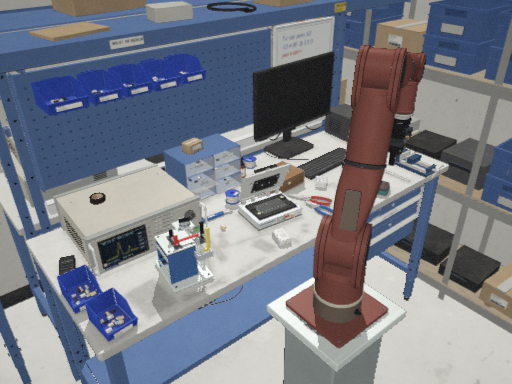

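View pics/side0.png

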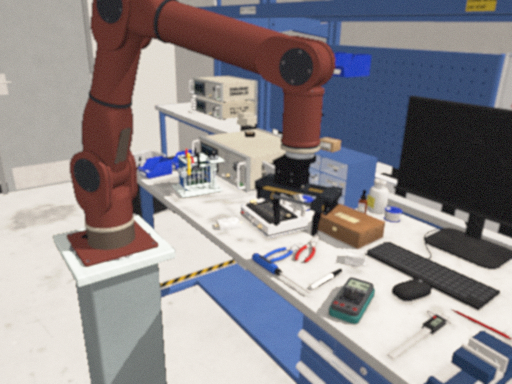

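The magazine sits at about (183,250) in the scene view and (198,172) in the side view. I'll zoom both into one picture.

```bash
python3 - <<'E'
import cv2,pickle,numpy as np
d=pickle.load(open("d0.pkl","rb"))
a=d["scene"]["image"][205:295,145:220];b=d["side"]["image"][140:200,168:228]
A=cv2.resize(a,(450,540),interpolation=cv2.INTER_CUBIC);B=cv2.resize(b,(340,340),interpolation=cv2.INTER_CUBIC)
o=np.zeros((540,790,3),np.uint8);o[:,:450]=A;o[:340,450:]=B
cv2.imwrite("pics/z.png",o[:,:,::-1])
E
```

```text
(no output)
```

View pics/z.png

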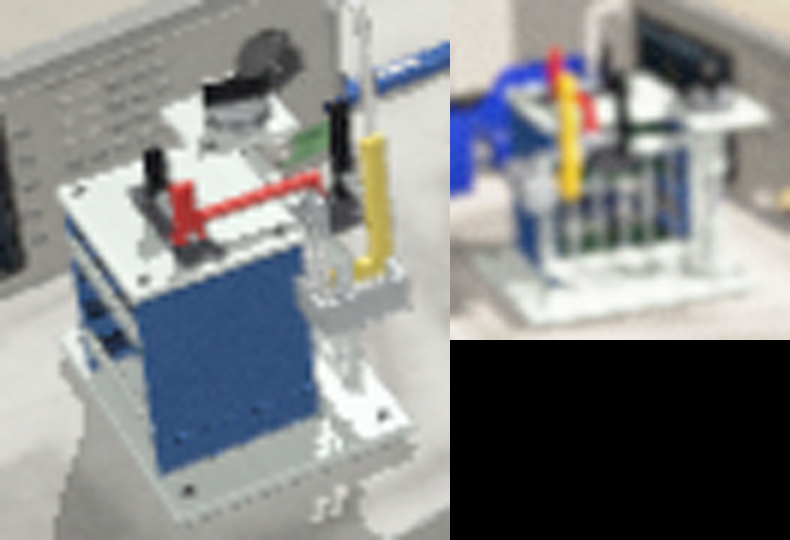

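The left crop shows the red post top at (182,185), the catch's black post top at (154,150), the yellow top at (372,138), the grip's black top at (340,102) and the collar bar at (236,84). I'll fit a rigid pose from rays cast onto their heights.

```bash
cat >h.py <<'E'
import numpy as np
def ray(c,u,v,z):
    R,t=c["R"],c["t"];o=-R.T@t;d=R.T@np.linalg.inv(c["mtx"])@[u,v,1]
    return (o+d*(z-o[2])/d[2])
def proj(c,X):
    p=c["mtx"]@(c["R"]@np.asarray(X,float)+c["t"]);return p[:2]/p[2]
def fit(M,W):
    M=np.array(M)@[1,1j];W=np.array(W)@[1,1j]
    m,w=M.mean(),W.mean();r=((W-w)*np.conj(M-m)).sum();th=np.angle(r)
    t=w-m*np.exp(1j*th);res=W-(M*np.exp(1j*th)+t)
    return th,t,res
E
python3 - <<'E'
from h import *;import pickle
d=pickle.load(open("d0.pkl","rb"));c=d["scene"]
P=[((182,186),182,(0,30)),((154,151),182,(0,-10)),((372,138),190,(-98,55.5)),((340,103),190,(-98,14.5)),((236,84),171,(-71,-66)),((62,190),142,(72,-72)),((138,300),142,(72,72)) ]
W=[ray(c,u/6+145-.5,v/6+205-.5,z)[:2] for (u,v),z,_ in P]
for n in(5,):
    th,t,res=fit([p[2] for p in P[:n]],W[:n]);print(np.degrees(th),t,np.round(res,1))
for (u,v),w in zip([p[0] for p in P],W):print((u,v),np.round(w,1), (np.array((w@[1,1j]-t)*np.exp(-1j*th))).round(1))
s=d["side"]
for (x,y,z) in [(0,30,182),(0,-10,182),(-98,55.5,190),(-71,-66,171)]:
    q=(x+1j*y)*np.exp(1j*th)+t; print((proj(s,[q.real,q.imag,z])-[168,140])*340/60)
for e in [(183,86-84)]:pass
for u,v in[(204,84),(270,82)]:print(ray(c,u/6+144.5,v/6+204.5,171))
E
```

```text
83.13838334253202 (456.57477592244555+302.47261346257267j) [ 2.6+0.6j  0.5+0.6j  1.7-1.4j  0.1-1.6j -4.9+1.9j]
(182, 186) [429.4 306.6] (0.9+27.5j)
(154, 151) [467.  301.9] (0.6-10.4j)
(372, 138) [391.5 210.4] (-99.2+53.6j)
(340, 103) [430.6 205.3] (-99.6+14.2j)
(236, 84) [508.7 226. ] (-69.7-60.9j)
(62, 190) [519.2 334.8] (39.6-58.3j)
(138, 300) [406.5 351.3] (42.5+55.5j)
[98.77393511 45.2345012 ]
[149.58785016  39.35671796]
[111.56609931  72.11322842]
[256.27242114  68.74455835]
[520.3914184  239.91890079 171.        ]
[497.97603071 210.0422526  171.        ]
```

```bash
python3 - <<'E'
from h import *;import pickle
d=pickle.load(open("d0.pkl","rb"));c=d["scene"]
print("wrist axis",d["wrist"]["R"].round(2))
for n,u,v,z in [("laptop front L",238,212,10),("laptop back L",250,198,10),("lap front R",272,227,10),("lap R",300,212,10),
 ("instr bottom front R",198,250-10,0),("instr bl",85,290,0),("brownbox",300,190,30),("monitor base",290,150,0),("paper/white thing",282,238,10),("small tan",223,228,10)]:
    print(n,ray(c,u,v,z).round())
# height of instrument: front right vertical edge bottom (ray) and top pixel
for z in(100,140,180,220):print(z,ray(c,105,265-25,z).round(),ray(c,200,205,z).round())
E
```

```text
wrist axis [[ 0.4  -0.92 -0.  ]
 [-0.88 -0.39  0.28]
 [-0.25 -0.11 -0.96]]
laptop front L [620. -84.  10.]
laptop back L [ 675. -190.   10.]
lap front R [ 449. -122.   10.]
lap R [ 456. -280.   10.]
instr bottom front R [576. 140.   0.]
instr bl [584. 577.   0.]
brownbox [ 561. -379.   30.]
monitor base [ 929. -660.    0.]
paper/white thing [ 371. -104.   10.]
small tan [567.  29.  10.]
100 [664. 454. 100.] [643.  79. 100.]
140 [609. 470. 140.] [588. 111. 140.]
180 [553. 487. 180.] [533. 144. 180.]
220 [497. 504. 220.] [478. 176. 220.]
```

Emit:
servo_tool --rows '[[[34,-22.8,-6],0],[[34,-22.8,-6],0],[[34,-22.8,-6],0],[[34,-22.8,-6],0],[[34,-22.8,-6],0]]'

```text
time: 0.57
ee_pos: [371.8, -420.6, 434.8]
eef_rot: [0.979, 0.205, -0.0, -0.0]
force: [0.4, -0.6, -0.1]
width: 86.9
grip_force: 0.0
```

Emit:
servo_tool --rows '[[[34,-22.8,-4],0],[[34,-22.8,-4],0],[[34,-22.8,-4],0],[[34,-22.8,-2],0],[[34,-22.8,-2],0]]'

```text
time: 0.98
ee_pos: [481.5, -247.8, 451.1]
eef_rot: [0.979, 0.205, 0.0, 0.0]
force: [0.5, -0.9, 0.3]
width: 87.3
grip_force: 0.0
```

Emit:
servo_tool --rows '[[[14.5,-35.3,0],0],[[14.5,-35.3,0],0],[[14.5,-35.3,0],0],[[14.5,-35.3,0],0],[[14.5,-35.3,0],0]]'

```text
time: 1.4
ee_pos: [475.9, -57.1, 450.7]
eef_rot: [0.979, 0.205, -0.0, 0.0]
force: [1.3, 0.6, 0.7]
width: 86.9
grip_force: 0.0
```

Emit:
servo_tool --rows '[[[14.5,-35.3,0],0],[[14.5,-35.3,0],0],[[14.5,-35.3,0],0],[[14.5,-35.3,0],0],[[14.5,-35.3,0],0]]'

```text
time: 1.82
ee_pos: [471.2, 133.6, 450.8]
eef_rot: [0.979, 0.205, 0.0, 0.0]
force: [0.7, -0.2, 0.4]
width: 86.7
grip_force: 0.0
```

Emit:
servo_tool --rows '[[[0,0,0],-6.6],[[0,0,0],-6.6],[[0,0,0],-6.6],[[0,0,0],-6.6],[[0,0,0],-6.6]]'

```text
time: 2.23
ee_pos: [471.7, 131.9, 450.5]
eef_rot: [0.879, 0.478, -0.0, -0.0]
force: [0.1, -0.4, 0.2]
width: 86.9
grip_force: 0.0
```

Emit:
servo_tool --rows '[[[0,0,0],-6.6],[[0,0,0],-6.6],[[0,0,0],-6.6],[[0,0,0],-6.6],[[0,0,0],0]]'

```text
time: 2.65
ee_pos: [471.7, 131.8, 450.6]
eef_rot: [0.746, 0.665, -0.0, -0.0]
force: [-0.1, 0.4, -0.0]
width: 86.7
grip_force: 0.0
```

```bash
python3 - <<'E'
from plant import sense,capture
import cv2,pickle
s=sense();print(s["time"],s["ee_pos"],s["eef_rot"],s["qpos"].round(2))
d={n:capture(n) for n in("scene","wrist")};d["s"]=s
pickle.dump(d,open("d1.pkl","wb"));cv2.imwrite("pics/w1.png",d["wrist"]["image"][:,:,::-1])
E
```

```text
2.65 [471.6851276  131.79618729 450.56964763] [ 7.46474008e-01  6.65414531e-01 -2.22778811e-04 -9.21415333e-05] [ 0.26  0.02 -0.62  1.74  0.01  1.38 -0.48]
```

View pics/w1.png

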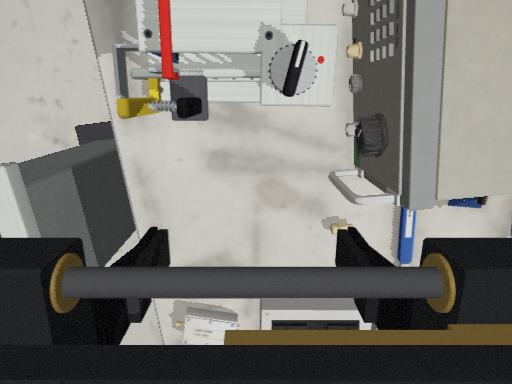

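The wrist view shows the collar at (294,69), with its bar running from (305,42), the white-line end, to (286,95). The red dot is at (321,60). The yellow post top is at (122,107) and its black mate at (188,105). Next I'll measure these.

```bash
python3 - <<'E'
from h import *;import pickle,cv2
d=pickle.load(open("d1.pkl","rb"));c=d["wrist"];im=c["image"].astype(int)
sub=im[35:105,270:320]; m=(sub.max(2)<60).astype(np.uint8)
n,l,st,ce=cv2.connectedComponentsWithStats(m);k=1+st[1:,4].argmax();print(st[k],ce[k]+[270,35])
r=cv2.minAreaRect(np.argwhere(l==k)[:,::-1].astype(np.float32)+np.float32([270,35]));print(r);bp=cv2.boxPoints(r)
for p in bp:print(p,ray(c,*p,171).round(1))
C=ray(c,*r[0],171);print("collar",C)
e=[ray(c,*p,171) for p in bp]
red=(im[...,0]>150)&(im[...,1]<60)&(im[...,2]<60);red[:,:290]=0;red[:,340:]=0;red[100:]=0
ys,xs=np.nonzero(red);D=ray(c,xs.mean(),ys.mean(),142);print("reddot",xs.mean(),ys.mean(),D,np.degrees(np.arctan2(*(D-C)[1::-1])))
for n,u,v,z in[("ytop",122,107,190),("blk",188,105,190),("plateNE",336,25,142),("plateSE",333,106,142),("plateSW",262,104,142)]:print(n,ray(c,u,v,z).round(1))
E
```

```text
[ 12   5  25  56 554] [293.22382671  71.23826715]
((294.3309631347656, 68.00859832763672), (12.525733947753906, 57.00815200805664), 15.52410888671875)
[280.66763  93.79657] [501.5 205.3 171. ]
[295.9255    38.868195] [515.9 241.1 171. ]
[307.9943    42.220627] [524.2 237.9 171. ]
[292.73642  97.149  ] [510.1 201.8 171. ]
collar [513.04946655 221.91865748 171.        ]
reddot 320.11538461538464 59.30769230769231 [537.69308508 227.57627539 142.        ] 12.929765807550954
ytop [390.2 210.1 190. ]
blk [435.7 205.8 190. ]
plateNE [551.6 251.  142. ]
plateSE [545.9 190.2 142. ]
plateSW [487.7 198.9 142. ]
```

```bash
python3 - <<'E'
from h import *;import pickle
d=pickle.load(open("d1.pkl","rb"));c=d["wrist"]
for z in(100,140,170,200):print(z,[ray(c,*p,z).round() for p in((400,205),(437,0),(372,135))],[ray(d["scene"],*p,z).round() for p in((202,206),(195,212))])
E
```

```text
100 [array([618.,  80., 100.]), array([651., 267., 100.]), array([591., 156., 100.])] [array([632.,  77., 100.]), array([614., 121., 100.])]
140 [array([602.,  96., 140.]), array([630., 259., 140.]), array([578., 162., 140.])] [array([577., 110., 140.]), array([560., 151., 140.])]
170 [array([589., 107., 170.]), array([615., 254., 170.]), array([568., 167., 170.])] [array([537., 134., 170.]), array([520., 174., 170.])]
200 [array([577., 119., 200.]), array([599., 249., 200.]), array([558., 171., 200.])] [array([496., 158., 200.]), array([479., 197., 200.])]
```

Emit:
servo_tool --rows '[[[0,0,0],6],[[0,0,0],6],[[0,0,0],3.4],[[33,1.5,0],0],[[33,1.5,0],0]]' --jaw 0.5

```text
time: 3.17
ee_pos: [500.1, 191.0, 451.1]
eef_rot: [0.833, 0.553, 0.0, 0.001]
force: [0.3, 0.2, 1.1]
width: 61.3
grip_force: 0.0
```

Emit:
servo_tool --rows '[[[33,1.5,10],0],[[0,0,20],0],[[0,0,20],0],[[0,0,20],0],[[0,0,0],0]]'

```text
time: 3.58
ee_pos: [512.7, 221.1, 376.8]
eef_rot: [0.831, 0.556, -0.003, -0.001]
force: [0.2, -0.7, -1.0]
width: 44.1
grip_force: 0.0
```

```bash
python3 - <<'E'
from plant import sense,capture
from h import *
import cv2,pickle
s=sense();print(s["ee_pos"],s["eef_rot"],s["qpos"].round(2))
c=capture("wrist");pickle.dump(dict(wrist=c,s=s),open("d2.pkl","wb"));cv2.imwrite("pics/w2.png",c["image"][:,:,::-1])
print(proj(c,[513,222,171]))
E
```

```text
[512.74523619 221.10651617 376.78128066] [ 0.83140754  0.55565496 -0.00289377 -0.00083395] [ 0.11  0.23 -0.69  1.7   0.15  1.27 -1.  ]
[254.31171236 225.51159414]
```

View pics/w2.png

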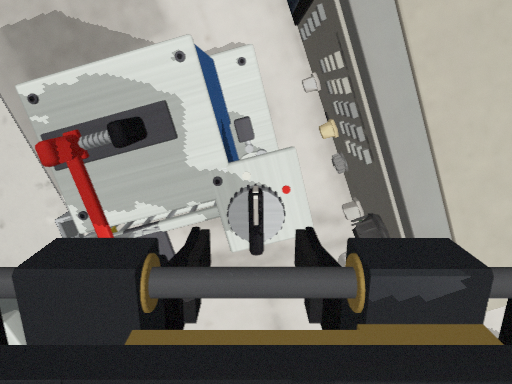

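The bar stands upright between the fingers at (256,220). The red dot is at (287,189), the black catch post at (128,131) and the red one at (62,150). I'll descend and grip.

Emit:
servo_tool --rows '[[[0,0,20],0],[[0,0,16],0],[[0,0,10],0],[[0,0,0],0]]'

```text
time: 3.97
ee_pos: [513.4, 221.3, 334.0]
eef_rot: [0.831, 0.556, -0.001, -0.0]
force: [-0.0, -0.7, 0.4]
width: 43.6
grip_force: 0.0
```

Emit:
servo_tool --rows '[[[0,0,0],0],[[0,0,0],0],[[0,0,0],0],[[0,0,0],0],[[0,0,0],0]]' --jaw 0

```text
time: 4.38
ee_pos: [513.8, 221.9, 335.7]
eef_rot: [0.831, 0.557, 0.001, 0.0]
force: [-0.8, -0.5, 3.5]
width: 18.2
grip_force: 2.0
```

```bash
python3 - <<'E'
from h import *;import pickle
d=pickle.load(open("d2.pkl","rb"));c=d["wrist"]
b=ray(c,128,131,182);r=ray(c,62,150,182);D=ray(c,287,189,142)
print(b,r,(b+r)/2,np.degrees(np.arctan2(*(r-b)[1::-1])))
print(D-[513,222,142],np.degrees(np.arctan2(*(D-[513,222,142])[1::-1])))
for p in((34,98),(181,55),(217,181),(242,61)):print(p,ray(c,*p,142).round(1))
E
```

```text
[474.59098912 298.78900551 182.        ] [438.08366688 303.28710696 182.        ] [456.337328   301.03805624 182.        ] 172.9759344272392
[25.39826427  4.89341236  0.        ] 10.905389172906348
(34, 98) [415.6 340.3 142. ]
(181, 55) [509.7 327.9 142. ]
(217, 181) [497.9 249.5 142. ]
(242, 61) [541.8 311.  142. ]
```

Emit:
servo_tool --rows '[[[0,0,4],0],[[0,0,0],0],[[0,0,0],0],[[0,0,0],0]]'

```text
time: 4.72
ee_pos: [514.0, 222.6, 334.8]
eef_rot: [0.831, 0.557, 0.002, 0.001]
force: [-8.4, -3.8, 29.7]
width: 8.8
grip_force: 56.3
```

Emit:
servo_tool --rows '[[[0,0,-3],0],[[0,0,-2],0],[[0,0,0],0]]'

```text
time: 4.97
ee_pos: [514.2, 222.2, 335.4]
eef_rot: [0.83, 0.557, 0.002, -0.0]
force: [8.3, 6.2, -9.9]
width: 8.6
grip_force: 44.2
```

Emit:
servo_tool --rows '[[[0,0,0],5],[[0,0,0],5],[[0,0,0],5],[[0,0,0],5],[[0,0,0],5]]'

```text
time: 5.38
ee_pos: [514.4, 222.0, 335.4]
eef_rot: [0.932, 0.362, 0.002, -0.0]
force: [9.3, 4.2, -9.4]
width: 8.7
grip_force: 43.7
```

Emit:
servo_tool --rows '[[[0,0,0],5],[[0,0,0],5],[[0,0,0],5],[[0,0,0],5],[[0,0,0],0]]'

```text
time: 5.8
ee_pos: [514.6, 221.8, 335.4]
eef_rot: [0.981, 0.194, 0.002, -0.0]
force: [9.4, 3.2, -10.7]
width: 8.5
grip_force: 44.3
```

Emit:
servo_tool --rows '[[[0,0,0],4],[[0,0,0],4],[[0,0,0],2],[[0,0,0],0],[[0,0,0],0]]'

```text
time: 6.22
ee_pos: [514.6, 221.7, 335.4]
eef_rot: [0.994, 0.11, 0.001, -0.001]
force: [9.6, 2.7, -9.9]
width: 9.0
grip_force: 44.3
```

```bash
python3 - <<'E'
from plant import sense
import numpy as np
s=sense();q=s["eef_rot"];print(s["ee_pos"],np.degrees(2*np.arctan2(q[1],q[0])),s["force"],s["torque"],s["qpos"].round(2))
E
```

```text
[514.62443221 221.6643703  335.4240947 ] 12.660736148040439 [ 9.57236577  2.71194669 -9.87056444] [ 0.68264572 -2.19716086 -0.08371943] [-0.    0.25 -0.56  1.75  0.14  1.18 -1.95]
```

Emit:
servo_tool --rows '[[[0,0,0],0],[[0,0,0],0],[[0,0,0],0]]' --jaw 0.5

```text
time: 6.47
ee_pos: [513.4, 221.7, 335.8]
eef_rot: [0.994, 0.111, -0.0, 0.0]
force: [1.1, -0.3, 0.1]
width: 21.3
grip_force: 0.1
```

Emit:
servo_tool --rows '[[[0,0,-15],0],[[0,0,-30],0],[[0,0,-30],0],[[-16,-31,-10],0],[[-16,-31,0],0]]' --jaw 1

```text
time: 6.88
ee_pos: [469.5, 274.7, 423.9]
eef_rot: [0.994, 0.108, 0.002, -0.001]
force: [-0.1, 2.2, 0.1]
width: 54.1
grip_force: 0.0
```

Emit:
servo_tool --rows '[[[-16.4,-31.2,0],0],[[0,0,0],-7],[[0,0,0],-7],[[0,0,0],-7],[[0,0,0],-7]]'

```text
time: 7.3
ee_pos: [445.4, 302.2, 420.8]
eef_rot: [0.936, 0.351, -0.0, 0.0]
force: [-1.0, -0.5, -0.4]
width: 83.8
grip_force: 0.0
```

Emit:
servo_tool --rows '[[[0,0,0],-7],[[0,0,0],-7],[[0,0,0],-7],[[0,0,0],-7],[[0,0,0],-7]]'

```text
time: 7.72
ee_pos: [445.6, 302.0, 420.7]
eef_rot: [0.788, 0.616, -0.0, 0.0]
force: [0.6, 0.1, 0.4]
width: 86.8
grip_force: 0.0
```

Emit:
servo_tool --rows '[[[0,0,0],-7],[[0,0,0],0],[[0,0,0],0]]'

```text
time: 7.97
ee_pos: [445.7, 301.9, 420.7]
eef_rot: [0.752, 0.659, -0.0, -0.0]
force: [-0.2, -0.3, 1.2]
width: 86.9
grip_force: 0.0
```

```bash
python3 - <<'E'
from plant import sense,capture
from h import *
import cv2,pickle
s=sense();q=s["eef_rot"];print(s["ee_pos"],np.degrees(2*np.arctan2(q[1],q[0])),s["qpos"].round(2),s["width"])
c=capture("wrist");pickle.dump(dict(wrist=c,s=s),open("d3.pkl","wb"));cv2.imwrite("pics/w3.png",c["image"][:,:,::-1])
for X in([427,304,182],[466.5,299.3,182],[513.5,222,171]):print(proj(c,X))
E
```

```text
[445.71624292 301.91598134 420.74251273] 82.4818454037064 [-0.01  0.16 -0.74  1.68  0.11  1.34 -0.9 ] 86.94243898137107
[225.38598988 210.62704088]
[283.48605162 209.91018466]
[353.23538572 291.54418358]
```

View pics/w3.png

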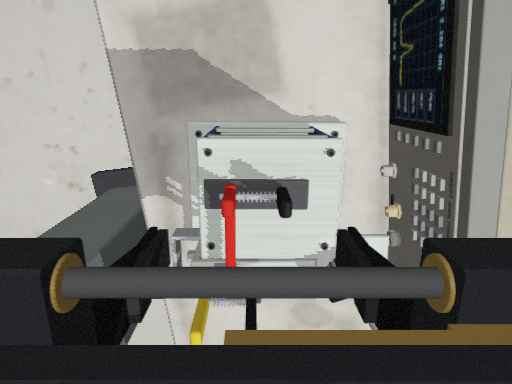

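The red post top is at (229,207) and the black one at (286,209), in line with the tool and about 2 mm right of prediction. I'll go down offset 7 mm towards the black post and squeeze.

Emit:
servo_tool --rows '[[[0,10.3,20],0],[[0,0,25],0],[[0,0,22],0],[[0,0,13],0],[[0,0,6],0]]'

```text
time: 8.43
ee_pos: [455.6, 300.3, 332.9]
eef_rot: [0.751, 0.66, -0.001, -0.0]
force: [-0.0, -0.4, 0.3]
width: 87.0
grip_force: 0.0
```

Emit:
servo_tool --rows '[[[0,0,0],0],[[0,0,0],0],[[0,0,0],0],[[0,0,0],0],[[0,0,0],0]]' --jaw 0.6

```text
time: 8.85
ee_pos: [455.9, 301.1, 335.8]
eef_rot: [0.751, 0.661, 0.0, -0.0]
force: [-5.6, 0.1, 4.1]
width: 61.4
grip_force: 2.8
```

Emit:
servo_tool --rows '[[[0,0,0],0],[[0,0,0],0],[[0,0,0],0],[[0,0,0],0],[[0,0,0],0]]' --jaw 0.3

```text
time: 9.27
ee_pos: [455.8, 301.1, 335.4]
eef_rot: [0.751, 0.661, 0.0, -0.0]
force: [-2.2, 1.3, 3.3]
width: 34.2
grip_force: 30.0
```

Emit:
servo_tool --rows '[[[0,0,0],0],[[0,0,0],0],[[0,0,0],0]]'

```text
time: 9.52
ee_pos: [455.9, 301.1, 335.4]
eef_rot: [0.751, 0.661, 0.0, -0.0]
force: [-2.7, 1.0, 6.2]
width: 33.8
grip_force: 30.0
```

```bash
python3 - <<'E'
from plant import sense,capture
from h import *
import cv2,pickle
d={n:capture(n) for n in("scene","side")};d["s"]=sense()
pickle.dump(d,open("d4.pkl","wb"))
A=cv2.resize(d["scene"]["image"][205:295,145:220],(450,540),interpolation=cv2.INTER_CUBIC)
B=cv2.resize(d["side"]["image"][140:200,168:228],(340,340),interpolation=cv2.INTER_CUBIC)
o=np.zeros((540,790,3),np.uint8);o[:,:450]=A;o[:340,450:]=B
cv2.imwrite("pics/z4.png",o[:,:,::-1])
E
```

```text
(no output)
```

View pics/z4.png

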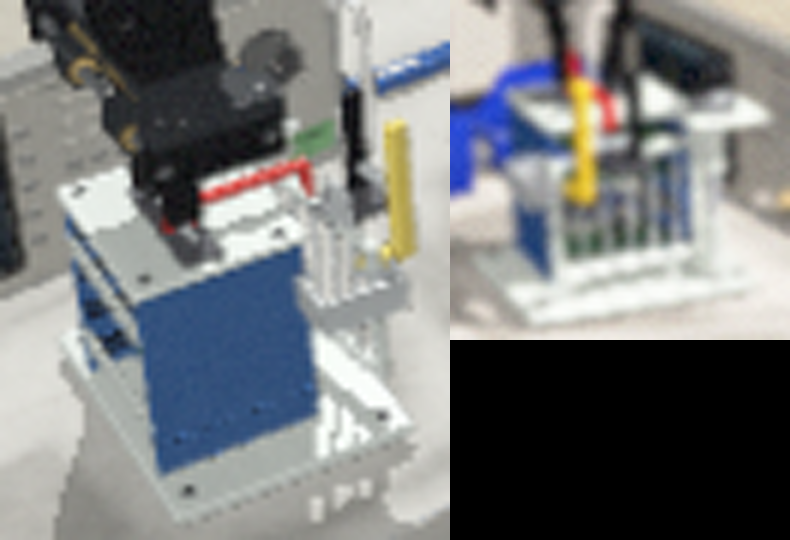

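The yellow post top has moved from (372,138) to (397,125), so the gate is ajar and the red catch is squeezed. I'll release and hover over the safety bolt.

Emit:
servo_tool --rows '[[[0,0,0],0],[[0,0,0],0],[[0,0,0],0],[[0,0,0],0],[[0,0,0],0]]' --jaw 1

```text
time: 10.03
ee_pos: [455.3, 301.3, 335.1]
eef_rot: [0.75, 0.661, -0.0, -0.001]
force: [-4.7, 0.5, 4.2]
width: 59.3
grip_force: 2.6
```

Emit:
servo_tool --rows '[[[0,0,-15],0],[[0,0,-30],0],[[0,0,-40],0],[[-28,-5,0],0],[[-28,-5,0],0]]'

```text
time: 10.45
ee_pos: [439.2, 247.2, 422.0]
eef_rot: [0.75, 0.662, 0.002, 0.0]
force: [1.1, -0.1, -1.2]
width: 85.4
grip_force: 0.0
```

Emit:
servo_tool --rows '[[[-28,-5,0],0],[[-28,-5,0],0],[[0,0,0],-4.5],[[0,0,0],-4.4],[[0,0,0],0]]'

```text
time: 10.87
ee_pos: [422.1, 191.4, 420.0]
eef_rot: [0.696, 0.718, 0.0, 0.001]
force: [-0.7, -0.8, -0.3]
width: 86.8
grip_force: 0.0
```

```bash
python3 - <<'E'
from plant import sense,capture
from h import *
import cv2,pickle
s=sense();q=s["eef_rot"];print(s["ee_pos"],np.degrees(2*np.arctan2(q[1],q[0])),s["qpos"].round(2),s["width"])
c=capture("wrist");pickle.dump(dict(wrist=c,s=s),open("d5.pkl","wb"));cv2.imwrite("pics/w5.png",c["image"][:,:,::-1])
for X in([394.2,192,190],[435.2,193,190],[515,222,171]):print(proj(c,X))
d=pickle.load(open("d4.pkl","rb"));print(ray(d["scene"],397/6+144.5,124/6+204.5,190),ray(d["scene"],351/6+144.5,90/6+204.5,190))
E
```

```text
[422.07023306 191.40914848 420.04799685] 91.72780816243778 [ 0.16 -0.03 -0.66  1.85 -0.02  1.32 -0.46] 86.8103538531823
[210.09708445 212.31573796]
[272.35814821 212.60683886]
[387.95167722 167.03524972]
[393.71997761 192.60836868 190.        ] [437.31433681 193.60843548 190.        ]
```

View pics/w5.png

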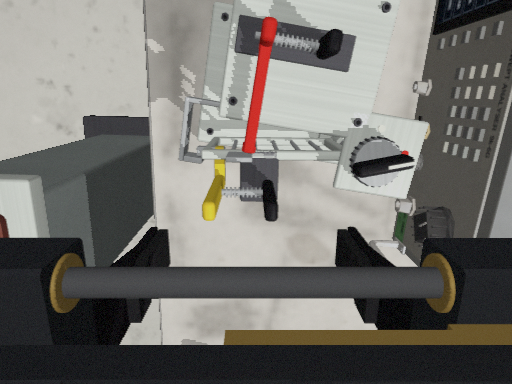

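The yellow post top is at (210,210) and the black at (271,212), centred as planned. The collar bar's white end, near (412,158), points at the red dot at (405,154). I'll check the collar angle numerically.

```bash
python3 - <<'E'
from h import *;import pickle,cv2
d=pickle.load(open("d5.pkl","rb"));c=d["wrist"];im=c["image"].astype(int)
a=lambda p:np.degrees(np.arctan2(*p[1::-1]))
w=(im[150:180,345:420].min(2)>150);k=im[140:190,340:425].max(2)<50
n,l,st,ce=cv2.connectedComponentsWithStats(k.astype(np.uint8));i=1+st[1:,4].argmax();ys,xs=np.nonzero(l==i)
P=np.array([ray(c,x+340,y+140,171)[:2] for x,y in zip(xs,ys)])
print(st[i],P.mean(0),a(np.linalg.svd(P-P.mean(0),full_matrices=0)[2][0]))
r=cv2.minAreaRect(P.astype(np.float32));print(r)
red=(im[...,0]>150)&(im[...,1]<70)&(im[...,2]<70);red[:,:390]=0;red[:140]=0;red[175:]=0;red[:,425:]=0
ys,xs=np.nonzero(red);D=ray(c,xs.mean(),ys.mean(),142);print(D,a(D-[515,222,142]),a(D-[514,222,142]))
S=[(225,17),(386,7),(233,100),(357,122)];Q=[ray(c,*s,142)[:2] for s in S];print(np.round(Q,1),a(Q[1]-Q[0]),a(Q[3]-Q[2]),a(Q[0]-Q[2]))
E
```

```text
[ 10  14  63  23 660] [507.65315618 223.67267654] -164.01894888119492
((510.1362609863281, 223.194580078125), (42.34796905517578, 10.851079940795898), 13.361944198608398)
[538.35958113 228.15835746 142.        ] 14.76902065146235 14.187699472158297
[[399.4 318.3]
 [509.9 327.9]
 [405.7 263. ]
 [499.  249.9]] 4.960808634869068 -8.020235126114173 96.53118555252519
```

Emit:
servo_tool --rows '[[[1.3,0,20],0],[[0,0,25],0],[[0,0,22],0],[[0,0,12],0],[[0,0,5],0]]'

```text
time: 11.33
ee_pos: [421.5, 193.3, 333.7]
eef_rot: [0.698, 0.716, -0.001, -0.001]
force: [-0.0, -0.5, 0.6]
width: 87.4
grip_force: 0.0
```

Emit:
servo_tool --rows '[[[0,0,0],0],[[0,0,0],0],[[0,0,0],0],[[0,0,0],0],[[0,0,0],0]]' --jaw 0.6

```text
time: 11.75
ee_pos: [421.7, 193.6, 336.4]
eef_rot: [0.697, 0.717, -0.0, -0.0]
force: [-5.5, -0.8, 3.9]
width: 61.4
grip_force: 2.9
```

Emit:
servo_tool --rows '[[[0,0,0],0],[[0,0,0],0],[[0,0,0],0],[[0,0,0],0],[[0,0,0],0]]' --jaw 0.3

```text
time: 12.17
ee_pos: [421.7, 193.3, 335.8]
eef_rot: [0.697, 0.717, -0.0, 0.0]
force: [-2.7, 0.1, 0.3]
width: 35.1
grip_force: 30.0
```

Emit:
servo_tool --rows '[[[0,0,0],0],[[0,0,0],0],[[0,0,0],0]]'

```text
time: 12.42
ee_pos: [421.8, 193.4, 335.8]
eef_rot: [0.697, 0.717, -0.0, -0.0]
force: [-2.9, -1.7, 0.8]
width: 35.1
grip_force: 30.0
```

Fully squeezed, at 35 mm over the posts. Now I'll swing along the arc.

Emit:
servo_tool --rows '[[[-8.1,2.7,0],-5],[[-8.1,2.7,0],-5],[[0,0,0],0]]'

```text
time: 12.67
ee_pos: [428.9, 176.6, 335.8]
eef_rot: [0.631, 0.776, -0.0, -0.0]
force: [-4.9, 0.2, 4.3]
width: 35.0
grip_force: 30.0
```

```bash
cat >g.py <<'E'
from plant import sense
import numpy as np
s=sense();q=s["eef_rot"];a=2*np.arctan2(q[1],q[0]);p=s["ee_pos"]
L=lambda a:np.array([515,222])+[-27*np.cos(a)-94*np.sin(a),-27*np.sin(a)+94*np.cos(a)]
print("x_t",np.degrees(a),p,"arc target",L(a),"F",s["force"],s["torque"],s["width"],s["qpos"].round(2))
e=L(a)-p[:2];print("corr tool",e[0]*np.cos(a)+e[1]*np.sin(a),e[0]*np.sin(a)-e[1]*np.cos(a))
E
python3 g.py
```

```text
x_t 101.74533067976701 [428.85009637 176.58386288 335.79686788] arc target [428.46433889 176.43049971] F [-4.88433621  0.1532967   4.26168415] [-0.01041257  1.43999839  0.09559783] 34.99528681187467 [ 0.17  0.04 -0.66  1.96  0.03  1.15 -0.3 ]
corr tool -0.07162650903232629 -0.40889942395892087
```

Emit:
servo_tool --rows '[[[-8.1,2.7,0],-5],[[-8.1,2.7,0],-5],[[-8.1,2.7,0],-5],[[-8.1,2.7,0],-5],[[0,0,0],0]]'

```text
time: 13.08
ee_pos: [449.7, 149.7, 335.7]
eef_rot: [0.488, 0.873, -0.001, -0.0]
force: [-6.5, -2.6, 4.2]
width: 35.1
grip_force: 30.1
```

Emit:
servo_tool --rows '[[[-8.1,2.7,0],-5],[[-8.1,2.7,0],-5],[[-8.1,2.7,0],-5],[[-8.1,2.7,0],-5],[[0,0,0],0]]'

```text
time: 13.5
ee_pos: [478.4, 132.0, 335.7]
eef_rot: [0.329, 0.944, -0.0, -0.0]
force: [-8.5, -4.6, 8.6]
width: 34.7
grip_force: 30.0
```

```bash
python3 g.py
```

```text
x_t 141.57756304432337 [478.37485906 132.03016965 335.6864907 ] arc target [477.73641938 131.57641038] F [-8.45187381 -4.62056594  8.60477048] [-1.07625431  1.62359937  0.40795667] 34.65299958516675 [ 0.25  0.12 -0.64  1.89  0.08  1.15  0.48]
corr tool 0.21819487030217538 -0.7522590587367033
```

Emit:
servo_tool --rows '[[[-8.1,2.4,0],-5],[[-8.1,2.4,0],-5],[[-8.1,2.4,0],-5],[[-8.1,2.7,0],-5],[[0,0,0],0]]'

```text
time: 13.92
ee_pos: [511.0, 124.7, 335.6]
eef_rot: [0.161, 0.987, 0.0, -0.0]
force: [-5.5, -3.5, 6.4]
width: 35.3
grip_force: 30.0
```

Emit:
servo_tool --rows '[[[-8.1,2.7,0],-5],[[-3.3,0.9,0],-2],[[0,0,0],0],[[0,0,0],0],[[0,0,0],0]]'

```text
time: 14.33
ee_pos: [521.9, 125.0, 335.7]
eef_rot: [0.101, 0.995, 0.0, -0.0]
force: [-3.4, -1.6, 0.6]
width: 35.2
grip_force: 30.0
```

```bash
python3 g.py; python3 - <<'E'
from plant import capture
import cv2,numpy as np
a=capture("scene")["image"][195:295,140:240];b=capture("wrist")["image"]
o=np.zeros((400,800,3),np.uint8);o[:,:400]=cv2.resize(a,(400,400),interpolation=cv2.INTER_CUBIC);o[:300,400:]=cv2.resize(b,(400,300))
cv2.imwrite("pics/z6.png",o[:,:,::-1])
E
```

```text
x_t 168.38847240387162 [521.87949142 124.97179324 335.72956998] arc target [522.52758869 124.48930618] F [-3.36597292 -1.57465287  0.61963964] [-0.26963533  0.83426382  0.14512749] 35.244399203611856 [ 0.27  0.21 -0.66  1.8   0.14  1.17  0.94]
corr tool -0.731946393263893 -0.34216707523587253
```

View pics/z6.png

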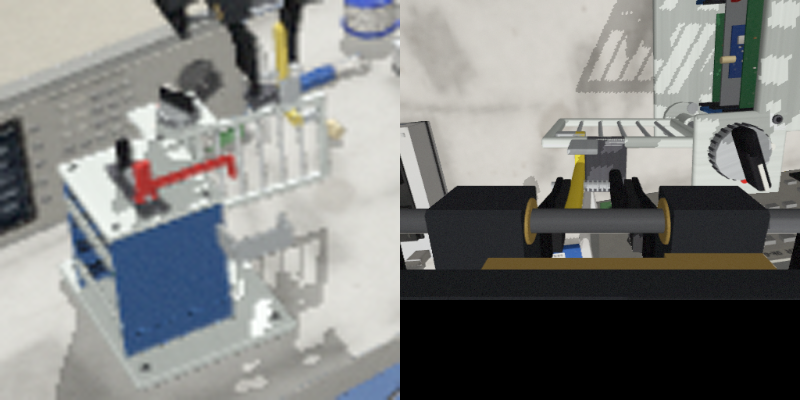

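The gate stands square to the front, between about (190,130) and (325,150) in the left crop. The collar line is at its red dot, near (745,180) in the right crop, and the grip still holds both posts with small forces. I'll hand the job in.

```bash
python3 -c "
from plant import job_done;print(job_done())"
```

```text
the job is handed in; nothing more can be done
None
```

The job is handed in at about 14.4 s: the collar is turned to its red mark, the primary catch was squeezed next, and the gate is held wide open at about 1.5 rad on the squeezed safety bolt; the tools and parts were not touched.

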